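Lock the safety cutter and put it away in the yellow tilt-out bin

ROBOT

A 7-joint arm with a two-finger parallel gripper is mounted at the origin on the work surface. World frame = base frame: x ahead of the robot, y to its left, z up, the work surface at z = 0. Lengths are in mm, angles in rad, forces in N, time in s.
With the tool pointing down it reaches from about 400 to 875 mm from the base axis. Payload 19.3 kg.
Tool frame: the origin (TCP) lies at the very end of the fingers, on their centre line; the grasp point (between the pads) lies 19 mm behind it (grip_point_offset is the z of the grasp point in the tool frame, in mm); z points along the fingers, x is the direction in which the jaws open and shut, and the axes are right-handed (so a half turn about z gives the same grasp; the last joint's range is limited). The gripper opens to 85 mm and grips with 20 to 120 N. Pads are 22 mm wide; open, the fingers measure 114 mm over their backs; the gripper's body (76 mm by 85 mm) begins 54 mm behind the grasp point. The pads swing forward as they close: fully open they stand 13 mm farther back than shut.
Start: joints at [-0.07, 0.521, -0.036, 1.599, 0.021, 1.021, -0.113], TCP at [624.992, -0.025, 231.291] pointing down, gripper open.
Joint ranges: [-2.91, 2.91], [-0.3, 2.13], [-1.5, 1.42], [0.17, 2.43], [-1.26, 4.41], [0.16, 1.93], [-2.52, 2.52]. Speed limits (rad/s): [1.89, 1.89, 2.39, 2.39, 3.01, 3.01, 3.01].

INTERFACE

Orientations are given as a 3x3 rotation matrix whose columns are the frame's x, y, z axes.
In Python, from workcell import movep, movel, goto_joints, open_gripper, clamp, wait, inverse_kinematics, read_state, camera, PlanningError, finish_job, grip_point_offset gives the robot as it stands. Calls block until the motion is done:
- movep(position, orientation): joint-space move of the TCP to a pose.
- movel(position, frame=None, max_speed=150, guard=None): straight line of the TCP; frame=None keeps the orientation; max_speed is the mean speed in mm/s. With guard (N) it stops when the force on the tool has changed by that much, and returns True; else False.
- goto_joints(angles): joint-space move.
- open_gripper() and clamp(): open the fingers fully, or close them until they stop; the grip force is fixed at half the most.
- wait(seconds).
- inverse_kinematics(position, orientation): joint angles nearest the present ones, or None.
- read_state(): the state.
- camera(name): name is "scene" or "side" or "wrist"; returns a dict with "image" (384x512x3 uint8, blue, green, red), "range_z" (384x512 float32, mm along the optical axis (not along the pixel's ray), 0 where there is no reading), "fx", "fy", "cx", "cy" (pixels), "cam_to_world" (4x4, takes a point from camera to world coordinates). Camera axes: x right, y up, looking along -z (the intrinsics and any distortion apply to the point x, -y, -z); pixel columns grow to the right and rows downward; lengths in mm; the calibration is good to about 2 mm. A picture is of the moment at which its call begins.
A pose or a line that the arm cannot do raises PlanningError and nothing moves.
- finish_job(): hands the job in, once; it reports no verdict.
The state is a dict: "time": time; "qpos": joint angles; "qvel": joint speeds; "joint_efforts": joint torques, N m; "eef_pos": TCP position; "tool_rot": TCP orientation; "ft_force": force on the tool from outside, world axes, zero at the start; "torque": the same for the moment, N m; "finger_gap": finger opening in mm.
Only numpy, scipy, OpenCV 4.12 (cv2) and the standard library are available. Lean on these libraries where they do the work, as an engineer would, in place of code of your own. Each camera call takes 0.05 s, during which the arm holds its last target.

TASK

First tip the yellow tilt-out bin fully forward. Then pick up the orange safety cutter, lock it by pushing its red end button all the way in against the round steel bench post, and put it down inside the open yellow bin. Finally push the yellow bin back until it clicks fully shut, leaving the other bins closed and everything else on the bench where it stands.

Things in the scene. Friction and masses are not known exactly. Their poses are not given: they have to be found in the camera images.
- yellow_hinge (a point): the yellow unit's pivot: middle of the lower front edge, 35 mm above the table; x points into the case (away from the robot), y along the pivot, z up; does not move as the bin tips. A tilt-out bin unit: grey case 142 mm wide (its y), 140 mm high, reaching from 12 to 100 mm behind the pivot (x), standing on the rack board (top 25 mm above the table), with a yellow bin that fills its front and a plate of the same colour on its roof
- yellow_bin (a joint): tilt of the yellow bin in rad: 0 = shut and latched, 0.95 = tipped fully forward (top towards the robot), its stop. A spring catch under the case's roof clicks: it takes about 6 N at the handle to pull out of it and about 10 N to push back into it, and an unlatched bin rests against it at about 0.14. Empty, tipped beyond about 0.35 rad it falls open by its own weight and stays there; nearer than that it falls back to rest against the catch.
- blue_hinge (a point): the blue unit's pivot: middle of the lower front edge, 35 mm above the table; x points into the case (away from the robot), y along the pivot, z up; does not move as the bin tips. A tilt-out bin unit: grey case 142 mm wide (its y), 140 mm high, reaching from 12 to 100 mm behind the pivot (x), standing on the rack board (top 25 mm above the table), with a blue bin that fills its front and a plate of the same colour on its roof
- blue_bin (a joint): tilt of the blue bin in rad: 0 = shut and latched, 0.95 = tipped fully forward (top towards the robot), its stop. Same catch; to be left shut.
- white_hinge (a point): the white unit's pivot: middle of the lower front edge, 35 mm above the table; x points into the case (away from the robot), y along the pivot, z up; does not move as the bin tips. A tilt-out bin unit: grey case 142 mm wide (its y), 140 mm high, reaching from 12 to 100 mm behind the pivot (x), standing on the rack board (top 25 mm above the table), with a white bin that fills its front and a plate of the same colour on its roof
- white_bin (a joint): tilt of the white bin in rad: 0 = shut and latched, 0.95 = tipped fully forward (top towards the robot), its stop. Same catch; to be left shut.
- yellow_handle (a point): middle of the yellow bin's handle, a dark round bar 10 mm thick, 80 mm long (y), joined to the bin's front panel at both ends; moves with the bin. Bin shut: 51 mm in front of the pivot and 105 mm above it, 45 mm off the panel; the 40 mm gap behind the bar is open from above. The panel's top edge is 120 mm above the pivot, its outer face 6 mm in front of it
- yellow_floor (a point): middle of the yellow bin's inner floor (axes as the pivot's when shut), 40 mm behind the pivot, 4 mm above it; moves with the bin. Floor 80 (x) x 124 mm (y), side and back walls 50 mm high. A catch tab reaches 18 mm in behind the front panel's top edge, 42 to 62 mm from the middle at its +y end. Fully tipped, the bin is a V trough open in front of the case; a thing put in slides down to the pivot
- cutter_mid (a point): centre (15 mm above its underside) of an orange safety cutter lying on the table: body 90 long (x) x 26 wide (y) x 30 mm high, 0.15 kg; the red locking button sticks out 16 mm at its +x end (tip 61 mm from this point, 16 mm thick)
- cutter_button (a joint): how far the red button is pushed in, m: starts near 0, 0.010 = fully in (still sticks out 6 mm). Takes about 5 N all the way and stays where it is pushed
- post: round steel bench post fixed to the table, 60 mm diameter, 50 mm high; origin at the centre of its foot. May be pushed against from any side
- glue: white glue bottle with orange cap, 56 mm diameter, 170 mm high, upright; origin at the centre of its underside. Loose; to be left alone
- tin: yellow tin, 72 mm diameter, 110 mm high, upright; origin at the centre of its underside. Loose; to be left alone
- cup: green cup of pens, 72 mm diameter, 95 mm high (pens to 150); origin at the centre of its underside. Loose; to be left alone
- stapler: dark stapler, 140 (x) x 36 x 54 mm high; origin at the centre of its underside. Loose; to be left alone
- dispenser: purple tape dispenser, 130 (x) x 55 x 86 mm high; origin at the centre of its underside. Loose; to be left alone
- staples: cardboard box with a red band, 100 (x) x 60 x 45 mm high; origin at the centre of its underside. Loose; to be left alone
- roll: roll of brown tape lying flat, 76 mm diameter, 45 mm high; origin at the centre of its underside. Loose; to be left alone
Not all that is in view belongs to the job. Leave any purple or turquoise look-alike of the post alone.

How it is judged (in metres and radians):
On the way, in this order (a step that is already met when the one before it is completed fails the run):
1. the yellow bin is tipped fully forward (beyond 0.8 rad) (value of joint yellow_bin above 0.8 rad), for 0.2 s.
2. the cutter's button is pushed in (more than 7.5 mm) against the post (value of joint cutter_button above 0.0075 m and contact force between cutter_button and post above 1 N), for 0.02 s.
3. the cutter lies inside the open yellow bin (value of joint yellow_bin above 0.6 rad and x of cutter_mid in the frame of yellow_floor between -0.045 and 0.045 m and y of cutter_mid in the frame of yellow_floor between -0.06 and 0.06 m and z of cutter_mid in the frame of yellow_floor between 0 and 0.05 m), for 0.2 s.
At the end, for the whole second after the job is handed in: Yellow bin latched shut (tilt under 0.03 rad), still, the cutter inside it (centre over its floor, under 50 mm up) with its button in by more than 7.5 mm; blue and white bins shut (under 0.03 rad); every bystander within 30 mm of where it stood (value of joint each of yellow_bin, blue_bin, white_bin below 0.03 rad and value of joint cutter_button above 0.0075 m and x of cutter_mid in the frame of yellow_floor between -0.045 and 0.045 m and y of cutter_mid in the frame of yellow_floor between -0.06 and 0.06 m and z of cutter_mid in the frame of yellow_floor between 0 and 0.05 m and velocity of joint yellow_bin below 0.05 rad/s and distance of each of glue, tin, cup, stapler, dispenser, staples, roll from where it was at the start of the episode below 0.03 m); the robot touches nothing.
It fails at once if the blue or the white bin is pulled open (beyond 0.1 rad) (value of joint any of blue_bin, white_bin above 0.1 rad).
It fails at once if a bystander is shifted by more than 30 mm or knocked over (distance of any of glue, tin, cup, stapler, dispenser, staples, roll from where it was at the start of the episode above 0.03 m or angle between any of glue, tin, cup, stapler, dispenser, staples, roll's own z axis and vertical above 0.5 rad).
It also fails if it takes over 72 s, if anything falls off the work surface, if the arm or the gripper's body presses on something with over 40 N, if the wrist force passes 120 N, or if a joint passes its speed limit or range.

## Working session

There is one attempt and no reset: what is moved stays moved. The work goes in short steps, each a Python script; the robot and the scene stay as the last script left them, time stands still between calls to the robot, and variables do not carry over. Pictures are saved under pics/ and viewed, and the job is handed in when it is done.

```bash
mkdir -p pics; ls; cat > h.py <<'E'
import numpy as np, cv2
from workcell import *
def shot(name,fn):
    c=camera(name); cv2.imwrite('pics/'+fn+'.png',c['image']); np.savez('pics/'+fn+'.npz',**c); return c
def cloud(c):
    z=c['range_z'].astype(float); h,w=z.shape
    u,v=np.meshgrid(np.arange(w),np.arange(h))
    x=(u-c['cx'])/c['fx']*z; y=(v-c['cy'])/c['fy']*z
    P=np.stack([x,-y,-z,np.ones_like(z)],-1)@np.array(c['cam_to_world']).T
    P=P[...,:3]; P[z<=0]=np.nan
    return P
E
python3 - <<'E'
from h import *
for n in ['scene','side','wrist']:
    c=shot(n,n+'0'); print(n,[k for k in c],c['fx'],c['cx'],c['cy'],np.round(c['cam_to_world'],3).tolist())
print(read_state())
a=cv2.imread('pics/scene0.png')
E
```

```text
pics
scene ['image', 'range_z', 'fx', 'fy', 'cx', 'cy', 'cam_to_world'] 428.9524364487278 257.1426507291708 193.9641781193003 [[-0.11, -0.871, 0.479, 1150.852], [0.994, -0.099, 0.049, 83.005], [0.005, 0.481, 0.877, 1339.984], [0.0, 0.0, 0.0, 1.0]]
side ['image', 'range_z', 'fx', 'fy', 'cx', 'cy', 'cam_to_world'] 391.9033300554263 258.8815582216012 186.79342914474668 [[-0.752, 0.49, -0.441, -95.563], [-0.659, -0.554, 0.509, 662.904], [0.005, 0.673, 0.739, 1078.364], [0.0, 0.0, 0.0, 1.0]]
wrist ['image', 'range_z', 'fx', 'fy', 'cx', 'cy', 'cam_to_world'] 284.7806879469096 261.17060026145685 190.75788955544874 [[1.0, -0.001, 0.001, 623.262], [0.001, 0.962, 0.274, 68.933], [-0.001, -0.274, 0.962, 372.817], [0.0, 0.0, 0.0, 1.0]]
{'time': 0.15, 'qpos': array([-0.07020362,  0.52187256, -0.03633208,  1.59981662,  0.02117116,
        1.02110507, -0.11280558]), 'qvel': array([ 1.11825841e-03, -7.16250878e-04,  8.28414383e-05,  4.73101477e-04,
        4.62443199e-04, -1.09670682e-03,  7.21342902e-04]), 'joint_efforts': array([ 4.00798544e-04, -9.27376485e+01,  1.98035471e+00, -3.70049715e+01,
        1.79930578e-02,  6.46477114e-03, -1.41420460e-05]), 'eef_pos': array([ 6.24773649e+02, -1.42463999e-02,  2.30882364e+02]), 'tool_rot': array([[ 9.99999665e-01, -2.64066626e-05, -8.17915060e-04],
       [-2.64283143e-05, -9.99999999e-01, -2.64610677e-05],
       [-8.17914361e-04,  2.64826749e-05, -9.99999665e-01]]), 'ft_force': array([ 0.44048433, -0.03344161, -0.18361712]), 'torque': array([ 0.06688471, -0.00348568, -0.02871065]), 'finger_gap': 85.39264780008943}
```

View pics/scene0.png

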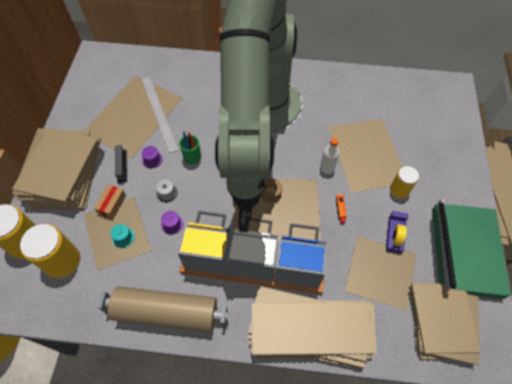

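View pics/side0.png

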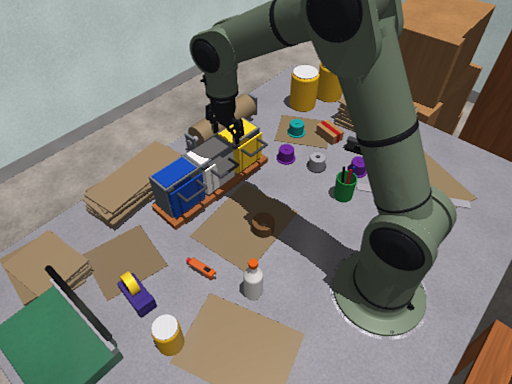

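View pics/wrist0.png

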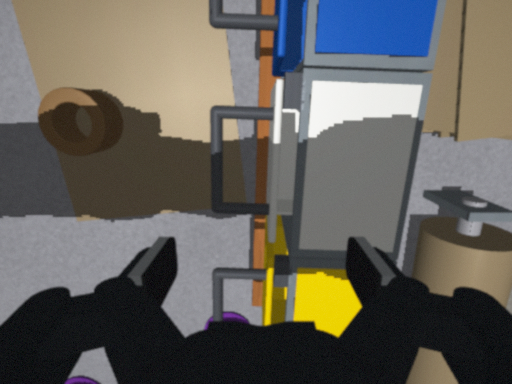

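The scene view shows the yellow unit at (205,242), the orange cutter at (342,208), the glue at (330,155) and the roll by (270,187). Post candidates are grey (166,190), purple (171,221), purple (151,156) and turquoise (121,236). The grey one fits "steel". I'll enlarge both to confirm and measure.

```bash
python3 - <<'E'
from h import *
A=dict(np.load('pics/scene0.npz')); B=dict(np.load('pics/side0.npz')); W=dict(np.load('pics/wrist0.npz'))
def crop(c,x0,y0,x1,y1,s): return cv2.resize(c['image'][y0:y1,x0:x1],None,fx=s,fy=s,interpolation=cv2.INTER_CUBIC)
a=crop(A,100,130,240,290,2.8);b=crop(B,170,240,240,300,4);c=crop(A,320,130,370,230,4)
H=np.zeros((450,790,3),np.uint8)
for im,x in((a,0),(b,395),):
    H[:min(450,im.shape[0]),x:x+im.shape[1]]=im[:450,:790-x]
cv2.imwrite('pics/crop0.png',H)
PA=cloud(A);PB=cloud(B);PW=cloud(W)
for nm,c,P in(('scene',A,PA),('side',B,PB),('wrist',W,PW)):
    hsv=cv2.cvtColor(c['image'],cv2.COLOR_BGR2HSV)
    for k,lo,hi in(('orange',(3,180,120),(14,255,255)),('red',(0,180,80),(2,255,255)),('yellow',(22,150,100),(33,255,255)),('blue',(105,150,80),(122,255,255)),('purple',(125,80,40),(150,255,255)),('turq',(85,120,80),(100,255,255)),('green',(60,100,30),(84,255,255))):
        m=cv2.inRange(hsv,lo,hi); n,L,S,C=cv2.connectedComponentsWithStats(m)
        for i in range(1,n):
            if S[i,4]>12:
                q=P[L==i]; q=q[np.isfinite(q[:,0])]
                if len(q): print(nm,k,S[i,4],C[i].round(),'med',np.median(q,0).round(),'min',q.min(0).round(),'max',q.max(0).round())
E
```

```text
scene orange 34 [334. 141.] med [282. 251. 170.] min [270. 243. 162.] max [291. 261. 175.]
scene orange 16 [108. 194.] med [ 505. -497.   45.] min [ 473. -505.   42.] max [ 530. -492.   49.]
scene orange 19 [110. 197.] med [ 512. -486.   46.] min [ 481. -497.   40.] max [ 547. -479.   52.]
scene orange 135 [341. 207.] med [455. 300.  29.] min [406. 287.   2.] max [492. 315.  39.]
scene red 75 [107. 199.] med [ 523. -495.   46.] min [ 471. -511.   31.] max [ 566. -481.   54.]
scene yellow 232 [400. 188.] med [375. 496.  58.] min [345. 475.   8.] max [383. 529. 103.]
scene yellow 445 [ 15. 238.] med [ 733. -704.  132.] min [ 655. -748.   11.] max [ 748. -677.  167.]
scene yellow 74 [205. 226.] med [ 630. -129.  151.] min [ 625. -179.  139.] max [634. -79. 159.]
scene yellow 178 [400. 234.] med [557. 481.  79.] min [522. 470.  39.] max [580. 499.  91.]
scene yellow 960 [204. 242.] med [ 690. -120.  167.] min [ 651. -183.  160.] max [727. -56. 176.]
scene yellow 757 [ 58. 260.] med [ 777. -556.  104.] min [ 702. -616.    9.] max [ 798. -538.  165.]
scene yellow 21 [  4. 351.] med [  967.
[... 2957 characters left out ...]
37.   4.] max [711. 819.  58.]
wrist yellow 1535 [273. 279.] med [ 634. -102.   79.] min [ 624. -182.   23.] max [657.  10. 306.]
wrist yellow 3466 [325. 300.] med [677. -85. 166.] min [ 633. -123.  163.] max [708.  17. 316.]
wrist blue 1990 [290.  34.] med [653. 134.  39.] min [634. 104.  35.] max [670. 177. 156.]
wrist blue 6274 [375.  26.] med [697. 121. 166.] min [658. 103. 163.] max [734. 136. 169.]
wrist purple 202 [233. 317.] med [ 581. -238.    4.] min [ 564. -249.    1.] max [619.  10. 304.]
wrist purple 57 [208. 323.] med [ 546. -243.    4.] min [ 534. -261.    1.] max [609.  10. 307.]
wrist purple 193 [ 80. 380.] med [ 323. -366.    3.] min [ 296. -375.   -0.] max [563. -12. 305.]
```

View pics/crop0.png

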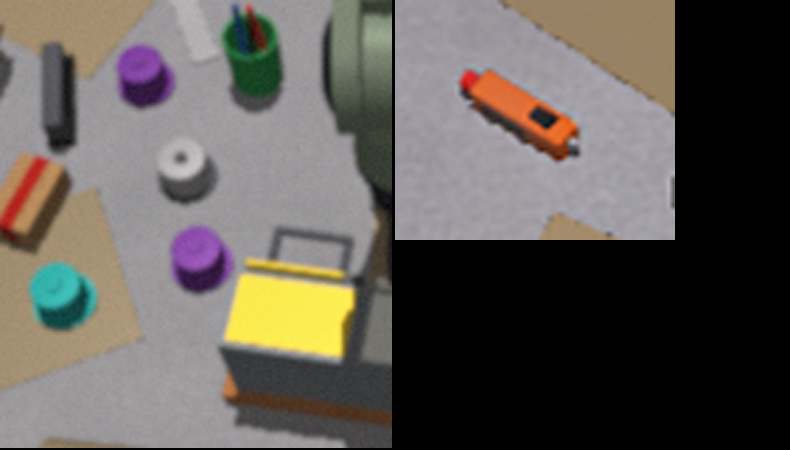

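The crop confirms it: the grey metal cylinder with a bolt hole at scene (166,190) is the steel post, and the others are purple or turquoise look-alikes. The cutter at side (201,268) has its red button at the left end. Next come the fits.

```bash
python3 - <<'E'
from h import *
A=dict(np.load('pics/scene0.npz')); B=dict(np.load('pics/side0.npz')); W=dict(np.load('pics/wrist0.npz'))
from scipy.optimize import least_squares
for nm,c,box in(('scene',A,(150,172,182,208)),('side',B,(300,145,335,180))):
    P=cloud(c)[box[1]:box[3],box[0]:box[2]].reshape(-1,3); P=P[np.isfinite(P[:,0])]
    t=P[(P[:,2]>44)&(P[:,2]<58)]; s=P[(P[:,2]>12)&(P[:,2]<42)]
    f=least_squares(lambda p:np.hypot(s[:,0]-p[0],s[:,1]-p[1])-30,t[:,:2].mean(0),loss='soft_l1',f_scale=3)
    print(nm,'post top n',len(t),t.mean(0).round(1),t.min(0).round(),t.max(0).round(),'sidefit',f.x.round(1),len(s))
for nm,c,box in(('scene',A,(325,185,360,230)),('side',B,(175,245,225,290))):
    P=cloud(c)[box[1]:box[3],box[0]:box[2]].reshape(-1,3); I=c['image'][box[1]:box[3],box[0]:box[2]].reshape(-1,3)
    h=cv2.cvtColor(I[None],cv2.COLOR_BGR2HSV)[0]
    sat=(h[:,1]>120)&np.isfinite(P[:,0])
    red=sat&((h[:,0]<3)|(h[:,0]>174))&(h[:,1]>150)
    o=sat&(h[:,0]>=4)&(h[:,0]<15)&(P[:,2]>22)
    r=cv2.minAreaRect(P[o][:,:2].astype(np.float32)); print(nm,'cutter',r,'z',np.median(P[o][:,2]),'red',np.median(P[red],0).round(),red.sum())
# roof lines
for nm,c in(('scene',A),('side',B)):
    P=cloud(c); h=cv2.cvtColor(c['image'],cv2.COLOR_BGR2HSV)
    res=[]
    for lo,hi in(((22,150,60),(33,255,255)),((105,150,60),(122,255,255))):
        m=(cv2.inRange(h,lo,hi)>0)&(P[...,2]>160)&(P[...,2]<176)&(P[...,0]>640)&(P[...,0]<750)&(abs(P[...,1])<250)
        q=P[m]; r=cv2.minAreaRect(q[:,:2].astype(np.float32)); res.append(np.array(r[0])); print(nm,'roof',r,np.median(q[:,2]))
    d=res[1]-res[0]; print('yaw',-np.arctan2(d[0],d[1]))
    # dark handle points of yellow
    m=(P[...,0]>560)&(P[...,0]<605)&(P[...,1]>-190)&(P[...,1]<-60)&(P[...,2]>120)&(P[...,2]<160)
    q=P[m]; 
    if len(q): print('handle',np.median(q,0).round(1),q.min(0).round(),q.max(0).round(),len(q))
    m=(cv2.inRange(h,(22,150,60),(33,255,255))>0)&(P[...,0]<645)&(P[...,0]>615)&(P[...,1]<-50)&(P[...,1]>-190)&(P[...,2]>50)&(P[...,2]<140)
    q=P[m]; 
    if len(q): print('panel',np.median(q,0).round(1),len(q), np.polyfit(q[:,1],q[:,0],1))
E
```

```text
scene post top n 215 [ 452.  -310.4   50.2] [ 419. -341.   44.] [ 482. -280.   57.] sidefit [ 449.7 -311.8] 77
side post top n 140 [ 453.9 -307.3   49.9] [ 425. -341.   44.] [ 485. -280.   56.] sidefit [ 455.7 -311.4] 92
scene cutter ((445.5140380859375, 302.2727355957031), (87.77678680419922, 23.684669494628906), 7.363407611846924) z 30.08436597360219 red [499. 309.  21.] 15
side cutter ((445.707763671875, 305.93804931640625), (88.29365539550781, 26.781583786010742), 6.975214004516602) z 29.658759697533355 red [498. 313.  21.] 12
scene roof ((688.0060424804688, -119.32070922851562), (124.39105224609375, 74.29289245605469), 87.24266052246094) 167.3246828758554
scene roof ((688.7757568359375, 167.9085693359375), (120.96199035644531, 90.55025482177734), 88.12480926513672) 167.0832186576672
yaw -0.0026797843061565434
handle [ 582.8 -118.3  144.3] [ 574. -161.  138.] [604. -71. 150.] 127
panel [ 627.4 -154.8  139.4] 1 [ -2.02608507 313.67679159]
side roof ((690.0831909179688, -119.70227813720703), (132.1404266357422, 77.35186004638672), 87.08213806152344) 167.31830728803493
side roof ((700.4615478515625, 168.91693115234375), (126.95454406738281, 77.8028564453125), 88.94685363769531) 167.1088253969716
yaw -0.03594316286087989
handle [ 584.3 -113.3  143.5] [ 577. -157.  137.] [604. -68. 150.] 83
panel [ 630.  -105.9   99.2] 355 [4.11808793e-02 6.34597116e+02]<stdin>:30: RankWarning: Polyfit may be poorly conditioned
```

```bash
cat >> h.py <<'E'
PIV=np.array([635.,-119.,35.]); YAW=-0.04
def Rz(a): return np.array([[np.cos(a),-np.sin(a),0],[np.sin(a),np.cos(a),0],[0,0,1.]])
def Rb(th): 
    c,s=np.cos(-th),np.sin(-th)
    return Rz(YAW)@np.array([[c,0,s],[0,1,0],[-s,0,c]])
def binpose(th,xb,zb,flip=1,lean=0.):
    """tool pose fixed in bin frame; lean = extra tilt (rad) of tool back to vertical"""
    R=Rb(th); p=PIV+R@np.array([xb,0,zb])
    Q=Rb(th-lean); T=np.stack([flip*Q[:,1],flip*Q[:,0],-Q[:,2]],1)
    return p,T
POST=np.array([452.5,-310.5]); CUT=np.array([445.6,304.]); CYAW=0.125
E
python3 - <<'E'
from h import *
for f in(1,-1):
  for th,lean in((0,0),(.2,0),(.5,0),(.8,0),(.95,0),(.95,.2),(.95,.4)):
    p,T=binpose(th,-33,78,f,lean); q=inverse_kinematics(p,T); print(f,th,lean,p.round(),None if q is None else np.round(q,2))
E
```

```text
1 0 0 [ 602. -118.  113.] [ 0.34  0.67 -0.37  1.71  0.31  0.82  1.37]
1 0.2 0 [ 587. -117.  105.] [ 0.36  0.58 -0.34  1.93  0.39  0.48  1.28]
1 0.5 0 [ 569. -116.   88.] [ 1.02  0.95 -1.28  2.2   1.76  0.81  0.2 ]
1 0.8 0 [ 556. -116.   66.] None
1 0.95 0 [ 552. -116.   54.] None
1 0.95 0.2 [ 552. -116.   54.] [ 1.08  1.19 -1.28  2.4   2.37  1.04 -0.14]
1 0.95 0.4 [ 552. -116.   54.] [ 1.04  1.06 -1.28  2.28  1.98  0.9   0.06]
-1 0 0 [ 602. -118.  113.] [-0.12  0.67  0.32  1.74 -0.29  0.77 -1.27]
-1 0.2 0 [ 587. -117.  105.] [-0.08  0.59  0.25  1.96 -0.37  0.44 -1.17]
-1 0.5 0 [ 569. -116.   88.] [-0.02  0.57  0.19  2.25  3.82  0.21  0.94]
-1 0.8 0 [ 556. -116.   66.] None
-1 0.95 0 [ 552. -116.   54.] None
-1 0.95 0.2 [ 552. -116.   54.] [ 0.82  0.89 -0.86  2.41  2.64  0.81  2.48]
-1 0.95 0.4 [ 552. -116.   54.] [ 0.48  0.66 -0.45  2.3   2.61  0.38  2.28]
```

```bash
python3 - <<'E'
from h import *
def P(x,y,z): return PIV+Rb(0)@np.array([x,y,z])
T=binpose(0,0,0,1)[1]
bar=lambda th:np.array([-51*np.cos(th)-105*np.sin(th),105*np.cos(th)-51*np.sin(th)])
clamp()
b=bar(0)
movep(P(b[0]+22,0,b[1]+60),T)
print('hit',movel(P(b[0]+22,0,b[1]-25),max_speed=80,guard=8), read_state()['eef_pos'].round(1))
for th in(0.03,.12,.25,.36,.46):
    b=bar(th); movel(P(b[0]+16,0,b[1]-25),max_speed=60); s=read_state(); print(th,s['eef_pos'].round(1),s['ft_force'].round(1),round(s['time'],1))
c=shot('side','side1'); 
E
```

```text
hit False [ 606.4 -117.9  115.5]
0.03 [ 596.8 -117.4  113.8] [2.3 1.1 0.6] 3.9
0.12 [ 587.4 -117.2  108.1] [-0.1  0.7 -0.8] 4.2
0.25 [ 575.3 -116.7   98.9] [0.1 0.4 0.3] 4.6
0.36 [ 566.  -116.2   90.1] [-0.6  0.1 -0.6] 5.0
0.46 [ 558.4 -116.    81.2] [-0.7 -0.1  0.3] 5.3
```

View pics/side1.png

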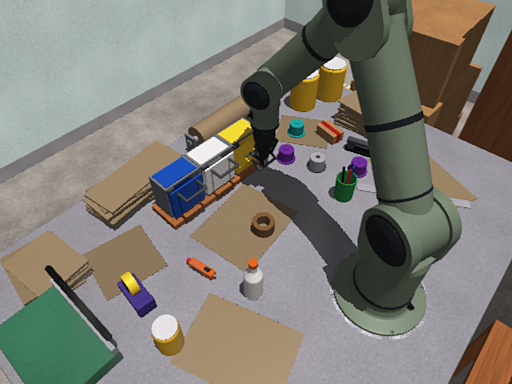

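The arm hides the bin in this view (gripper at (263,148)), so I'll lift and check.

```bash
python3 - <<'E'
from h import *
p=read_state()['eef_pos']
print(movel([p[0],p[1],p[2]+110],max_speed=200,guard=20),read_state()['ft_force'].round(1))
movep(np.array([480,-60,250]),read_state()['tool_rot'])
c=shot('scene','scene2');d=shot('side','side2')
a=cv2.resize(c['image'][190:310,160:340],None,fx=2.2,fy=2.2);b=cv2.resize(d['image'][100:220,160:340],None,fx=2.2,fy=2.2)
cv2.imwrite('pics/c2.png',np.hstack([a,b])); print(read_state()['time'])
P=cloud(c);m=(P[...,0]>500)&(P[...,0]<640)&(P[...,1]>-190)&(P[...,1]<-50)&(P[...,2]>35)&(P[...,2]<160)
h=cv2.cvtColor(c['image'],cv2.COLOR_BGR2HSV); y=m&(cv2.inRange(h,(20,120,40),(35,255,255))>0)
print(P[y].min(0).round(),P[y].max(0).round(),np.median(P[y],0).round(),y.sum())
E
```

```text
False [ 1.2  0.3 -0.3]
6.675
[ 531. -180.   56.] [609. -50. 120.] [ 564. -118.   82.] 873
```

View pics/c2.png

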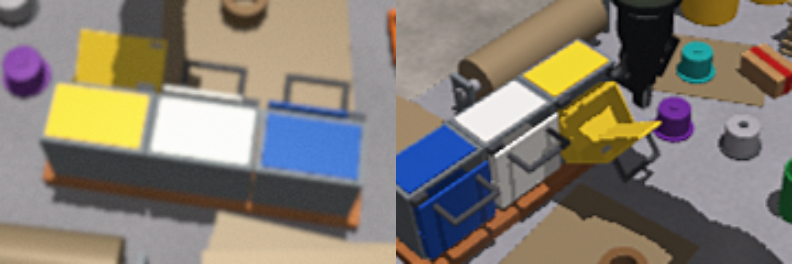

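The bin is fully tipped: its panel edge is at x≈531 against an expected 534, and the white and blue bins are still shut. Next is the cutter.

```bash
python3 - <<'E'
from h import *
d=np.array([np.cos(CYAW),np.sin(CYAW),0])
def TY(d): # tool y along d, pointing down
    z=np.array([0,0,-1.]); y=np.array(d)/np.linalg.norm(d); return np.stack([np.cross(y,z),y,z],1)
T=TY(d)
open_gripper()
movep([CUT[0],CUT[1],150],T)
c=shot('wrist','wrist3'); P=cloud(c)
h=cv2.cvtColor(c['image'],cv2.COLOR_BGR2HSV)
m=(cv2.inRange(h,(4,150,80),(15,255,255))>0)&(P[...,2]>22)&(P[...,2]<40)
r=cv2.minAreaRect(P[m][:,:2].astype(np.float32)); print(r,m.sum())
m=((cv2.inRange(h,(0,150,80),(3,255,255))>0)|(cv2.inRange(h,(174,150,80),(180,255,255))>0))&(P[...,2]<40)
print('red',P[m].mean(0).round(1),P[m].min(0).round(),P[m].max(0).round(),m.sum(), read_state()['time'])
E
```

```text
((564.5347290039062, 208.41168212890625), (148.45217895507812, 364.3868408203125), 40.121734619140625) 2372
red [495.8 310.   20.9] [490. 303.  15.] [502. 317.  23.] 128 8.925
```

View pics/wrist3.png

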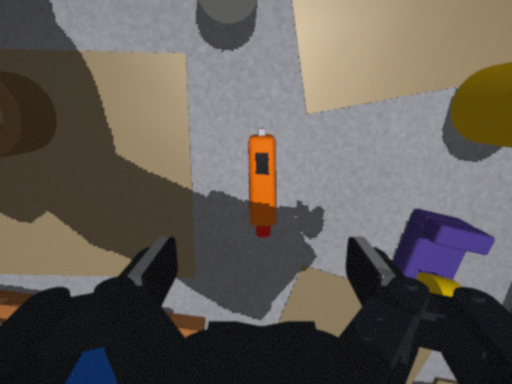

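The wrist view shows the cutter at (262,180), centred between the jaws and aligned with them, with the red button at (263,230) on the +x end. I'll refine the position from this cutter component only, then grasp.

```bash
python3 - <<'E'
from h import *
c=dict(np.load('pics/wrist3.npz')); P=cloud(c)
h=cv2.cvtColor(c['image'],cv2.COLOR_BGR2HSV); m=(cv2.inRange(h,(4,150,60),(15,255,255))>0)&(P[...,2]>24)&(P[...,2]<36)
m[:,:230]=0;m[:,300:]=0;m[:120]=0;m[240:]=0
q=P[m]; r=cv2.minAreaRect(q[:,:2].astype(np.float32)); print(r,np.median(q[:,2]))
ctr=np.array(r[0])
d=np.array([np.cos(CYAW),np.sin(CYAW)])
assert np.linalg.norm(ctr-CUT)<8
print(movel([ctr[0],ctr[1],4],max_speed=120,guard=10),read_state()['eef_pos'].round(1))
clamp(); print(read_state()['finger_gap'])
movel([ctr[0],ctr[1],230],max_speed=200)
s=read_state();print(s['finger_gap'],s['ft_force'].round(1),s['time'])
shot('wrist','wrist4')
E
```

```text
((442.37701416015625, 302.6732482910156), (88.61952209472656, 24.96217918395996), 8.142919540405273) 29.02310712886694
False [442.7 302.9   4.6]
25.131754906248442
25.339261552326107 [-1.1  0.  -1.4] 12.1583
```

View pics/wrist4.png

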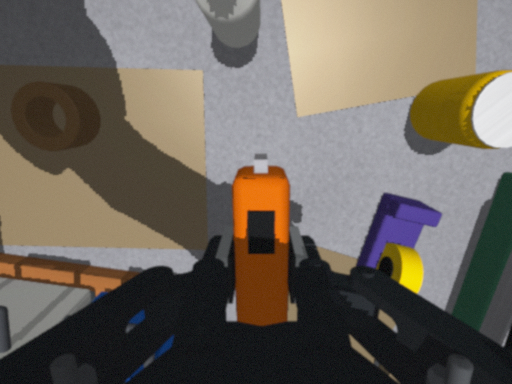

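The cutter is held square (gap 25 mm). Next I'll press the button on the grey post.

```bash
python3 - <<'E'
from h import *
z=np.array([0,0,-1.]); y=np.array([0,-1.,0]); T=np.stack([np.cross(y,z),y,z],1)
print(inverse_kinematics([452.5,-200,18],T))
movep([452.5,-190,230],T)
print('down',movel([452.5,-195,18],max_speed=180,guard=10))
s0=read_state(); print(s0['eef_pos'].round(1),s0['ft_force'].round(1))
print('guard1',movel([452.5,-245,18],max_speed=30,guard=4)); s=read_state(); print(s['eef_pos'].round(1),s['ft_force'].round(1))
shot('scene','scene5a')
print('guard2',movel([452.5,-250,18],max_speed=20,guard=18)); s=read_state(); print(s['eef_pos'].round(1),s['ft_force'].round(1),s['time'])
c=shot('scene','scene5'); d=shot('side','side5')
a=cv2.resize(c['image'][140:260,110:270],None,fx=2.4,fy=2.4);b=cv2.resize(d['image'][110:230,250:410],None,fx=2.4,fy=2.4)
cv2.imwrite('pics/c5.png',np.hstack([a,b]))
E
```

```text
[ 0.42304424  0.67375092 -0.168579    2.06935126  0.2607948   0.41805626
  0.05159617]
down False
[ 453.  -195.1   18.7] [ 0.2  0.5 -2. ]
guard1 True
[ 452.2 -222.4   17.7] [ 0.4  0.7 -1.6]
guard2 True
[ 451.9 -228.4   17.2] [ 0.9  2.4 -0.8] 16.9917
```

View pics/c5.png

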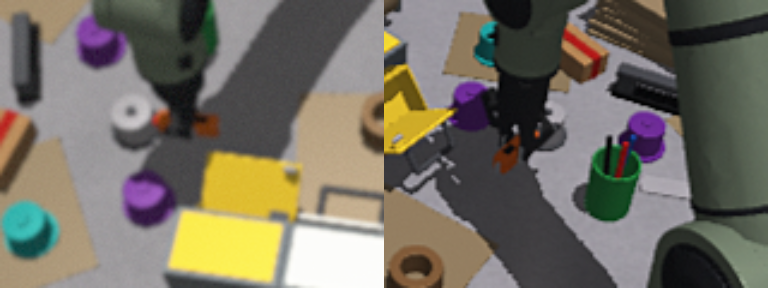

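```bash
python3 - <<'E'
from h import *
print('guard',movel([452.5,-245,18],max_speed=20,guard=30)); s=read_state(); print(s['eef_pos'].round(1),s['ft_force'].round(1),s['finger_gap'],s['time'])
p=s['eef_pos']
movel([p[0],-190,p[2]],max_speed=150)
movel([452.5,-180,200],max_speed=250)
c=shot('wrist','wrist6'); d=shot('side','side6')
b=cv2.resize(d['image'][60:210,210:360],None,fx=3,fy=3)
cv2.imwrite('pics/c6.png',b)
E
```

```text
guard True
[ 451.5 -228.3   16.7] [ 0.4  2.8 -1.2] 24.724690948355946 17.4833
```

View pics/c6.png

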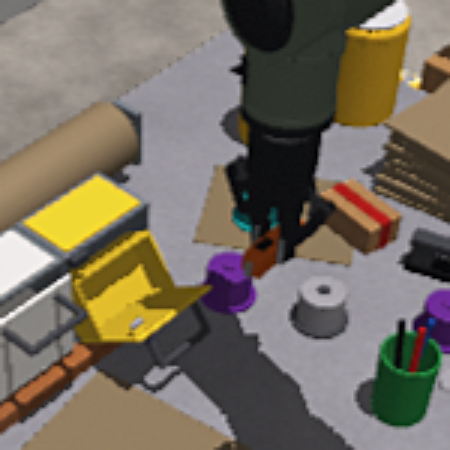

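View pics/wrist6.png

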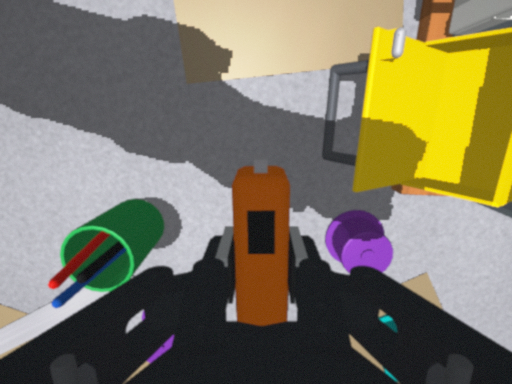

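A second push to 30 N stopped at the same point (y −228.3), within about 1 mm of where full travel should end. The cutter didn't slip in the jaws, so the button is bottomed. Next I'll place it along the pivot, over the trough.

```bash
python3 - <<'E'
from h import *
def P(x,y,z): return PIV+Rb(0)@np.array([x,y,z])
R=Rb(0); T=np.stack([R[:,0],-R[:,1],-R[:,2]],1)
movep(P(-56,0,170),T)
c=shot('scene','scene7')
print('hit',movel(P(-56,0,72),max_speed=120,guard=8)); s=read_state(); print((R.T@(s['eef_pos']-PIV)).round(1),s['ft_force'].round(1))
wait(.2); open_gripper(); 
s=read_state(); print(s['ft_force'].round(1),s['finger_gap'])
print(movel(P(-56,0,200),max_speed=200,guard=15))
movep([470,-30,280],T)
c=shot('scene','scene8');d=shot('side','side8')
a=cv2.resize(c['image'][190:310,130:290],None,fx=2.4,fy=2.4);b=cv2.resize(d['image'][90:210,170:330],None,fx=2.4,fy=2.4)
e=dict(np.load('pics/scene7.npz'))['image'][170:290,130:290]; e=cv2.resize(e,None,fx=2.4,fy=2.4)
cv2.imwrite('pics/c8.png',np.vstack([np.hstack([a,b]),np.hstack([e,e*0])])); print(read_state()['time'])
E
```

```text
hit False
[-55.6  -0.1  72.7] [-0.3  0.9 -1.4]
[-39.8   3.2  -4.2] 85.07080453631798
True
22.525
```

View pics/c8.png

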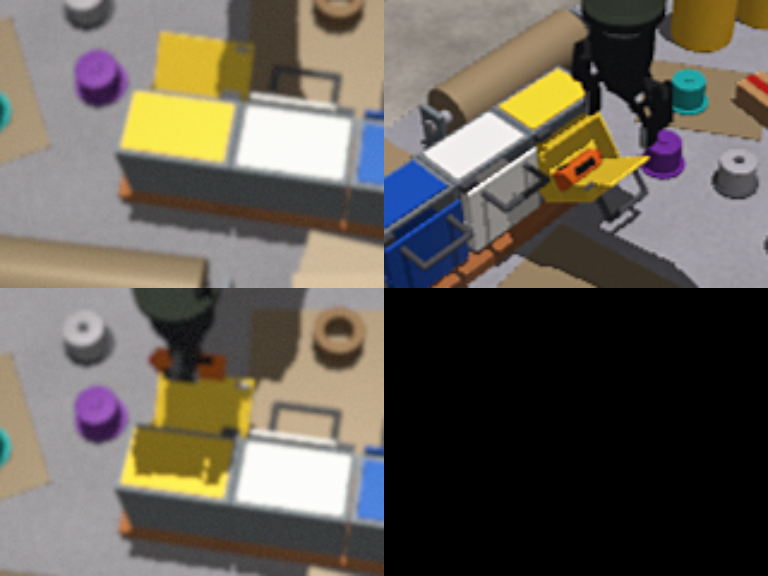

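```bash
python3 - <<'E'
from h import *
s=read_state(); print(s['eef_pos'].round(1),s['ft_force'].round(1),s['time'])
A=dict(np.load('pics/scene0.npz'));B=dict(np.load('pics/scene8.npz'))
d=dict(np.load('pics/side8.npz')); P=cloud(d); h=cv2.cvtColor(d['image'],cv2.COLOR_BGR2HSV)
m=(cv2.inRange(h,(3,150,60),(16,255,255))>0)&(P[...,0]>580)&(P[...,0]<670)&(P[...,1]>-185)&(P[...,1]<-55)&(P[...,2]>45)
q=(P[m]-PIV)@Rb(0); print('cutter rel pivot',q.mean(0).round(),q.min(0).round(),q.max(0).round(),len(q)); q=(P[m]-PIV)@Rb(.95)-[40,0,4];print('in floor frame (surface pts)',q.mean(0).round(),q.min(0).round(),q.max(0).round())
for c in(A,B):
    P=cloud(c); h=cv2.cvtColor(c['image'],cv2.COLOR_BGR2HSV)
    m=(cv2.inRange(h,(22,150,60),(33,255,255))>0)&(P[...,2]>160)&(P[...,2]<176)&(P[...,0]>640)&(P[...,0]<750)&(abs(P[...,1])<250)
    print(P[m].mean(0).round(1),m.sum())
b=cv2.resize(d['image'][120:200,220:330],None,fx=6,fy=6,interpolation=cv2.INTER_CUBIC); cv2.imwrite('pics/c9.png',b)
E
```

```text
[470.1 -30.6 278.6] [ 0.5 -0.3 -0. ] 22.525
cutter rel pivot [-13.   6.  31.] [-25. -62.  13.] [ 5. 48. 46.] 157
in floor frame (surface pts) [-22.   6.  24.] [-41. -62.   5.] [-8. 48. 32.]
[ 688.9 -119.7  167.3] 955
[ 688.9 -120.4  167.3] 950
```

View pics/c9.png

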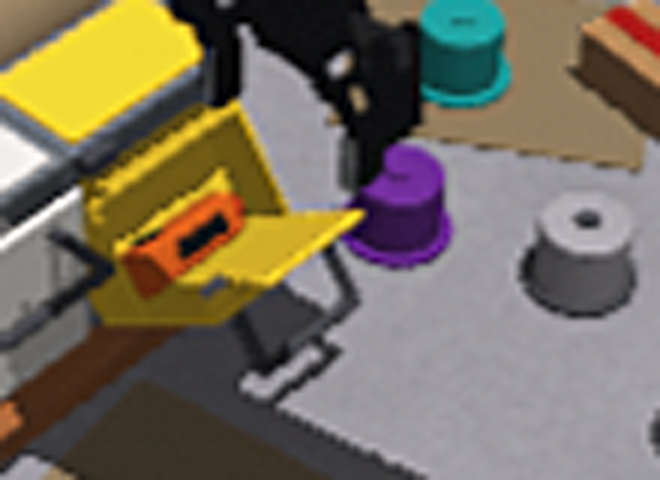

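The cutter lies along the pivot in the trough, with its centre around (-22…, +, ~15–20) in the floor frame, and the case hasn't moved. Opening the fingers did brush something at about 40 N. Now I'll push the bin shut at its panel edge.

```bash
python3 - <<'E'
from h import *
def P(x,y,z): return PIV+Rb(0)@np.array([x,y,z])
T=binpose(0,0,0,1)[1]
edge=lambda th:np.array([-6*np.cos(th)-120*np.sin(th),120*np.cos(th)-6*np.sin(th)])
clamp()
movep(P(-140,0,130),T)
print(movel(P(-135,0,44),max_speed=150,guard=8))
for th in(.95,.85,.7,.55,.4,.3,.2,.14):
    e=edge(th); movel(P(e[0]-11,0,e[1]-23),max_speed=60); s=read_state(); print(th,((s['eef_pos']-PIV)@Rb(0)).round(1),s['ft_force'].round(1))
e=edge(0)
print('g',movel(P(e[0]-11+12,0,e[1]-23),max_speed=30,guard=35)); s=read_state(); print(((s['eef_pos']-PIV)@Rb(0)).round(1),s['ft_force'].round(1),s['time'])
E
```

```text
False
0.95 [-113.1   -0.2   41.7] [-11.4   0.2   6.3]
0.85 [-105.4   -0.2   51.9] [-9.3  0.8  5.6]
0.7 [-92.6   0.   64.8] [-0.5  0.2  0. ]
0.55 [-78.6   0.   76.3] [ 0.2 -0.4  0.2]
0.4 [-63.    0.   85.2] [-0.7 -0.5  0.2]
0.3 [-52.    0.   89.9] [-0.2  0.1 -0.3]
0.2 [-40.6   0.1  93.3] [-0.1  0.5  0.5]
0.14 [-33.8  -0.1  94.8] [-2.  -0.3 -0.4]
g True
[-18.7   0.   95.5] [-3.8  0.2  3.5] 29.3
```

```bash
python3 - <<'E'
from h import *
def P(x,y,z): return PIV+Rb(0)@np.array([x,y,z])
movel(P(-26,0,97),max_speed=40); movel(P(-26,0,220),max_speed=200)
movep([450,0,300],read_state()['tool_rot'])
wait(.3)
c=shot('scene','scene10');d=shot('side','side10')
a=cv2.resize(c['image'][190:310,130:290],None,fx=2.4,fy=2.4);b=cv2.resize(d['image'][90:210,170:330],None,fx=2.4,fy=2.4)
cv2.imwrite('pics/c10.png',np.hstack([a,b])); print(read_state()['time'],read_state()['ft_force'].round(1))
A=dict(np.load('pics/scene0.npz'))
for n,cc in(('before',A),('after',c)):
    Q=cloud(cc); h=cv2.cvtColor(cc['image'],cv2.COLOR_BGR2HSV)
    m=(cv2.inRange(h,(20,120,60),(35,255,255))>0)&(Q[...,0]>560)&(Q[...,0]<645)&(Q[...,1]>-190)&(Q[...,1]<-50)&(Q[...,2]>130)
    m2=(Q[...,0]>550)&(Q[...,0]<610)&(Q[...,1]>-165)&(Q[...,1]<-70)&(Q[...,2]>115)&(Q[...,2]<160)
    print(n,'panel edge',np.median(Q[m],0).round(1),m.sum(),'handle',np.median(Q[m2],0).round(1),m2.sum())
B=dict(np.load('pics/side0.npz'))
for nm,x,y in(('scene',A,c),('side',B,d)):
    df=cv2.absdiff(x['image'],y['image']).max(2); cv2.imwrite(f'pics/diff_{nm}.png',df)
cv2.imwrite('pics/diff.png',np.hstack([cv2.resize(cv2.imread('pics/diff_scene.png'),(400,300)),cv2.resize(cv2.imread('pics/diff_side.png'),(400,300))])*2)
E
```

```text
31.625 [-0.2 -0.6  1.1]
before panel edge [ 629.1 -131.2  151.6] 105 handle [ 583.2 -117.2  144.3] 138
after panel edge [ 629.1 -131.1  151.9] 106 handle [ 583.5 -118.4  144.6] 136
```

View pics/c10.png

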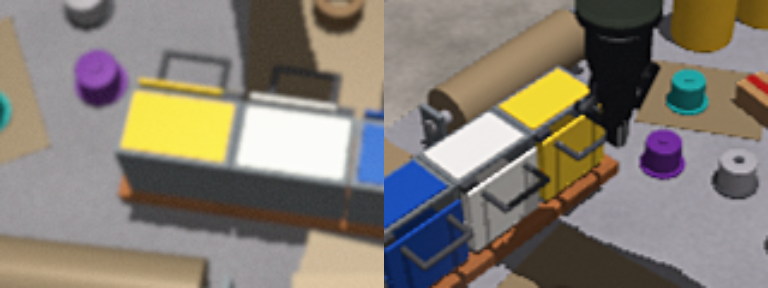

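View pics/diff.png

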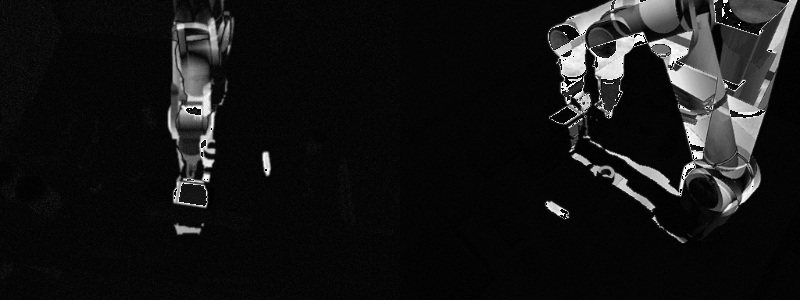

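The panel edge (x 629.1) and handle (x 583.5) are back at their starting values; a bin resting on the catch would show the edge about 17 mm out. In the difference images only the arm, its shadows and the cutter's old spot have changed. Handing in.

```bash
python3 -c "
from workcell import *
print(finish_job(), read_state()['time'])"
```

```text
the job is handed in; nothing more can be done
the job is handed in; nothing more can be done
```

The job is done and handed in at about 32 s of the 72 s allowed; the interface gave no verdict.

**What I did**
- **Opening:** I hooked the yellow bin's bar with the closed fingers and pulled until the bin fell fully open. The panel edge measured x≈531, against about 534 expected.
- **Locking the cutter:** I picked up the orange cutter and pressed its button onto the grey steel post.
- **Placing:** I dropped the cutter lengthwise into the trough.
- **Closing:** I pushed the bin shut at its panel edge until a 35 N guard stopped the arm.

**Last checks**
- **Yellow bin:** its panel edge and handle are within 0.3 mm in x of where they were when it was latched at the start.
- **Blue and white bins and bystanders:** these look unchanged in the before/after images. Only the arm, its shadows and the cutter's old spot differ.
- **Button:** a second push to 30 N stopped at the same point, about 1 mm short of the computed full travel, so I take it as fully in. I didn't see the button directly afterwards.

**Not clean or not confirmed**
- **Contact while releasing:** the wrist read about 40 N when the fingers opened to drop the cutter, so something touched, probably a finger on the case or the bin's back wall. The limit is 40 N for the arm or gripper body. The case had not moved, but I can't tell from the reading which part made contact.
- **Cutter inside the shut bin:** I last saw it lying in the trough before closing, and it is hidden now.

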